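# Clear the digestion block's hood and hold it at its balance point

## Task

The hot vials have to come out of the digestion block and its hood has no stay: first take the empty blue vial rack off the hood and stand it upright in the middle of the cork mat, then take the hood by its red bar and swing it up gently, never letting it drop, to the point where its weight balances over the hinge. Finish while still gripping the bar with the hood at rest at that balance point, so that it falls neither shut nor over backwards while I unload the vials. Leave the bottles and the beaker where they stand.

Things in the scene. Friction and masses are not known exactly. Their poses are not given: they have to be found in the camera images.
- reactor: The digestion block: grey heater fixed to the bench, 270 mm deep (its x), 200 mm wide (its y), deck 105 mm high, with a control panel sloping down to 50 mm at its front (-x side, towards the robot); vials stand in an aluminium block under the hood. Origin: centre of its underside; z up. Its pose changes from run to run.
- hood: Clear plastic guard hood with its handle: an open-bottomed box 160 mm deep, 176 mm wide, 55 mm high, about 0.45 kg, hinged along its rear lower edge. It starts shut, its flat top 161 mm above the bench, the rack on it. Origin: on the hinge axis, midway. When shut its axes are the reactor's (front -x, top +z); it turns with the hood.
- hood_hinge (a point): Middle of the hood's hinge axis, at (118, 0, 111) mm in the reactor's frame. The axis runs along the reactor's y.
- hood_bar (a point): Middle of the red handle bar across the hood's front, parallel to the hinge: 13 mm thick, 108 mm clear between brackets, 31 mm free between bar and hood, open above and 40 mm below. Shut, it lies 203 mm in front of and 26 mm above the hinge axis (137 mm above the bench); at the balance point 312 mm above the bench. The bar can turn in the grip, so the gripper may point down all through the swing.
- hood_angle (a joint): Hood angle in rad: 0 shut, growing as the front rises; stop at 1.9 (leaning back). Hinge nearly free, no spring or stay. The weight balances at 1.246 rad (71 degrees open, just short of upright, leaning a little towards the robot, the bar 39 mm in front of the hinge axis); below that the hood falls shut, above it falls over backwards.
- rack: Loose empty blue vial rack, 50 mm (its x) by 96 mm (its y) by 62 mm high, 0.12 kg give or take, with eight square holes of 18 mm in its top frame (8 mm thick), open along its long sides below that. It starts standing on top of the hood. Origin: centre of its underside, z up. Grasp it across its 50 mm.
- mat: Cork mat fixed flat on the bench to the left or right of the digestion block, 170 mm (its x) by 130 mm (its y), 6 mm thick. Origin: centre of its underside.
- balance: White precision balance with round steel pan, a fixed bystander, 200 mm (its x) by 165 mm (its y), 60 mm high, on the other side of the digestion block from the mat. Origin: centre of its underside.
- wash_bottle: loose white squeeze wash bottle, 68 mm across, 196 mm high with its bent spout, bystander. Origin: centre of its underside.
- blue_bottle: loose white reagent bottle with blue cap, 64 mm across, 150 mm high, bystander. Origin: centre of its underside.
- red_bottle: loose white reagent bottle with red cap, 66 mm across, 160 mm high, bystander. Origin: centre of its underside.
- amber_bottle: loose amber glass bottle with black cap, 68 mm across, 150 mm high, bystander. Origin: centre of its underside.
- beaker: loose empty glass beaker, 70 mm across, 90 mm high, bystander. Origin: centre of its underside.
Things that resemble listed ones, but are neither listed nor needed, are in the scene too. What is shaped like the rack but green is not meant.

How it is judged (in metres and radians):
On the way, in this order (a step that is already met when the one before it is completed fails the run):
1. the rack stands upright in the middle of the cork mat, let go, with the hood still shut (horizontal distance between rack and mat below 0.045 m and height (world z) of rack between 0.002 and 0.011 m and angle between rack's own z axis and vertical below 0.1 rad and linear speed of rack below 0.03 m/s and contact force between the fingers and rack below 0.05 N and value of joint hood_angle below 0.15 rad), for 0.2 s.
2. the hood, gripped, is at rest at its balance point (value of joint hood_angle between 1.146 and 1.346 rad and velocity of joint hood_angle between -0.1 and 0.1 rad/s and contact force between the fingers and hood above 3 N and distance between the grasp point and hood_bar below 0.065 m), for 0.3 s.
At the end, for the whole second after the job is handed in: The rack stands upright on the cork mat, centre within 45 mm of the mat's, not touched by the fingers; the hood is at rest at 1.246 rad within 0.10 rad (under 0.1 rad/s), and the fingers grip it (over 3 N) by its bar (grasp point within 65 mm of the bar's middle) (all of step 2 and horizontal distance between rack and mat below 0.045 m and height (world z) of rack between 0.002 and 0.011 m and angle between rack's own z axis and vertical below 0.1 rad and linear speed of rack below 0.03 m/s and contact force between the fingers and rack below 0.05 N); the arm keeps its last pose, push and grip.
It fails at once if the hood is thrown over backwards, far past its balance point (beyond 1.6 rad) (value of joint hood_angle above 1.6 rad).
It fails at once if the hood drops or is flung (faster than 3 rad/s either way) (velocity of joint hood_angle above 3 rad/s or velocity of joint hood_angle below -3 rad/s).
It fails at once if a bottle or the beaker is moved by more than 20 mm (distance of any of wash_bottle, blue_bottle, red_bottle, amber_bottle, beaker from where it was at the start of the episode above 0.02 m).
It also fails if it takes over 51 s, if anything falls off the work surface, if the arm or the gripper's body presses on something with over 40 N, if the wrist force passes 120 N, or if a joint passes its speed limit or range.

## Robot

A 6-joint arm with a two-finger parallel gripper is mounted at the origin on the work surface. World frame = base frame: x ahead of the robot, y to its left, z up, the work surface at z = 0. Lengths are in mm, angles in rad, forces in N, time in s.
With the tool pointing down it reaches from about 300 to 950 mm from the base axis. Payload 3.1 kg.
Tool frame: the origin (TCP) lies on the centre line of the jaws, within the pads' length; the fingertips stand 22 mm ahead of it and the grasp point (between the pads) lies 3 mm ahead of it; z points along the fingers, y is the line along which they close (so a half turn about z gives the same grasp; the last joint's range is limited). The gripper opens to 85 mm and grips with 20 to 120 N. Pads are 22 mm wide; open, the fingers measure 114 mm over their backs; the gripper's body (76 mm by 85 mm) begins 54 mm behind the grasp point. The pads swing forward as they close: fully open they stand 13 mm farther back than shut.
Start: joints at [-1.209, 0.308, 1.634, -0, 1.2, -0.07], TCP at [261.542, -567.652, 253.272] pointing down, gripper open.
Joint ranges: [-3.06, 3.06], [-0.79, 1.96], [0.05, 2.63], [-1.19, 4.34], [0.05, 2.64], [-2.94, 2.94]. Speed limits (rad/s): [2.79, 2.79, 3.14, 3.14, 3.14, 3.14].

## Interface

Orientations are given as a unit quaternion [w, x, y, z].
In Python, from plant import status, camera, ticket gives the robot as it stands.
- The arm moves only by the tool play_rows, never from a script. Its argument "targets" is a list of rows, each an object of numbers: "dx", "dy", "dz": the shift along the tool's x, y, z in m; "rx", "ry", "rz": the turn, a rotation vector about the tool's x, y, z in degrees; "fingers": the finger opening in m, from 0 to 0.0854. A call has 1 to 12 rows; each row shifts and turns the commanded pose from where the row before left it, along the tool's axes as they then stand; what a row does not reach is not made up. A row lasts 1/12 s, in which the tool goes at most 41.7 mm and 7.16 degrees, less where a joint would pass 70% of its speed; a pose out of reach is approached as far as the arm can. A call is refused whole if a number of a shift passes 0.0417 or a number of a turn 7.16, either way. A call with a gripper value outside its range is refused whole. The fingers move at their own pace and stop on an object; "grip_force" is the grip in N (left out, the last holds). Time passes only in rows, so rows that do not move let the fingers close. It gives the time, the measured TCP pose, the force, the opening and the grip force at its end, in the units of the state.
- status.state(): the state, without advancing time (a new reading comes with each control period).
- camera(name): name is "scene" or "top" or "wrist"; returns a dict with "frame" (384x512x3 uint8, red, green, blue), "depth" (384x512 float32, mm along the optical axis (not along the pixel's ray), 0 where there is no reading), "mtx" (3x3 intrinsics, pixels), "R" (3x3) and "t" (3): a world point X has camera coordinates R X + t; the wrist camera has in their place "mount" (4x4, takes a point from camera to tool coordinates, whose origin is the TCP and whose axes are the flange's). Camera axes: x right, y down, z forward; pixel columns grow to the right and rows downward; lengths in mm; the calibration is good to about 2 mm. A picture is of the moment at which its call begins: read the wrist's pose just before it.
- ticket.job_done(): hands the job in; it is judged then, once.
The state is a dict: "clock": time; "joint_positions": joint angles; "joint_velocities": joint speeds; "joint_torque": joint torques, N m; "tool_pos": TCP position; "tcp_rot": TCP orientation; "force": force on the tool from outside, world axes, zero at the start; "ft_torque": the same for the moment, N m; "gripper_width": finger opening in mm; "gripper_force": force on a finger pad.
Only numpy, scipy, OpenCV 4.12 (cv2) and the standard library are available. Lean on these libraries where they do the work, as an engineer would, in place of code of your own. Each camera call takes 0.05 s, during which the arm holds its last target. There are 200 camera calls.

## Working session

There is one attempt and no reset: what is moved stays moved. The work goes in short steps, Python scripts to look and compute and a tool call to move; the robot and the scene stay as the last step left them, time stands still between calls to the robot, and variables do not carry over. Pictures are saved under pics/ and viewed, at most 10 in all, crops included, and the job is handed in when it is done.

Besides the shell and the picture viewer there is one more tool, called after "Emit:" as name(argument=value, ...) on one line, values as JSON. play_rows: Moves the arm, as the interface text tells. Its arguments: {"type":"object","properties":{"targets":{"type":"array"},"grip_force":{"type":"number"}},"required":["targets"]}

```bash
mkdir -p pics; ls; cat > h.py <<'E'
import numpy as np, cv2, pickle
from plant import status, camera, ticket
def snap(n,f):
    s=status.state(); c=camera(n); c['state']=s
    pickle.dump(c,open(f'pics/{f}.pkl','wb')); cv2.imwrite(f'pics/{f}.png',c['frame'][:,:,::-1]); return c
def load(f): return pickle.load(open(f'pics/{f}.pkl','rb'))
def cloud(c):
    d=c['depth'].astype(float); v,u=np.indices(d.shape); K=c['mtx']
    P=np.stack([(u-K[0,2])/K[0,0]*d,(v-K[1,2])/K[1,1]*d,d],-1)
    if 'R' in c and c.get('R') is not None: W=(P-np.array(c['t']))@np.array(c['R'])
    else:
        from scipy.spatial.transform import Rotation as Ro
        M=np.array(c['mount']); s=c['state']; q=s['tcp_rot']
        R=Ro.from_quat([q[1],q[2],q[3],q[0]]).as_matrix()
        W=(P@M[:3,:3].T+M[:3,3])@R.T+np.array(s['tool_pos'])
    W[d==0]=np.nan; return W
E
python3 - <<'E'
from h import *
print(status.state())
a=snap('top','top0');b=snap('scene','scene0')
cv2.imwrite('pics/both.png',np.hstack([cv2.resize(a['frame'],None,fx=.78,fy=.78)[:,:,::-1],cv2.resize(b['frame'],None,fx=.78,fy=.78)[:,:,::-1]]))
for c in(a,b):print(c['mtx'],c['R'],c['t'])
E
```

```text
pics
{'clock': 0.0, 'joint_positions': array([-1.20868593e+00,  3.09018588e-01,  1.63520251e+00,  1.10042892e-05,
        1.19968031e+00, -6.97089065e-02]), 'joint_velocities': array([-1.57348499e-03,  7.23847409e-05,  1.85552145e-03,  3.24288376e-04,
       -5.10005800e-05,  2.21626304e-03]), 'joint_torque': array([ 4.32604047e-04, -4.15254164e+01, -2.76666713e+01, -6.37213111e-05,
        1.01815266e-02,  9.18507510e-06]), 'tool_pos': array([ 261.27554283, -566.91588759,  252.03094706]), 'tcp_rot': array([-1.14280772e-03,  9.76781696e-01,  2.14233949e-01, -1.63099490e-04]), 'force': array([ 0.24423203,  0.16224812, -0.34715274]), 'ft_torque': array([-0.00823314, -0.0067639 ,  0.01760122]), 'gripper_force': 0.0, 'gripper_width': 85.67123697839622}
[[446.10733608   0.         255.20988887]
 [  0.         446.10733608 195.28663169]
 [  0.           0.           1.        ]] [[-0.00790761 -0.99995003 -0.00611652]
 [-0.99677432  0.00837073 -0.07981781]
 [ 0.07986502  0.00546562 -0.9967907 ]] [-1.20167807e+00  4.99926196e+02  1.36489707e+03]
[[431.52140817   0.         256.56471967]
 [  0.         431.52140817 195.11500369]
 [  0.           0.           1.        ]] [[ 0.79045789  0.61220424  0.01955235]
 [ 0.40600066 -0.49977903 -0.76510416]
 [-0.45862816  0.61272089 -0.64360961]] [-408.86662601 -116.70655654 1496.43083304]
```

View pics/top0.png

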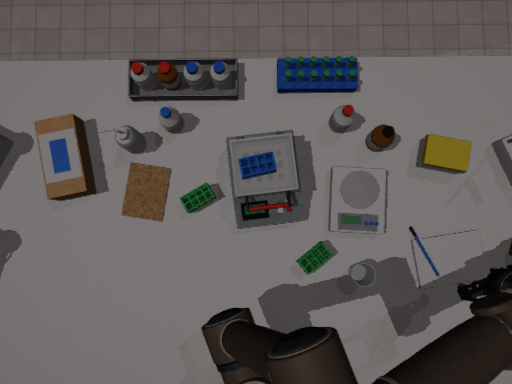

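View pics/scene0.png

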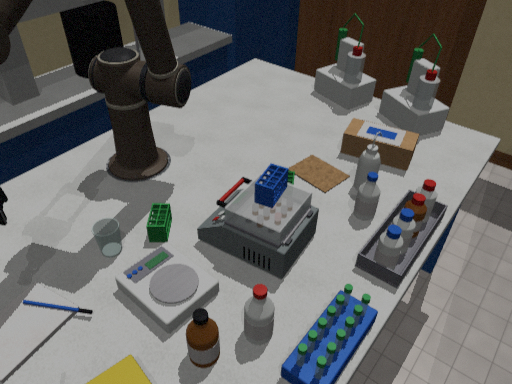

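The top view shows the blue rack on the hood at about (258,165), the red bar at (269,208) and the cork mat at (147,191). The green decoy sits at (198,197), and the blue-cap and wash bottles at (171,119) and (128,139). Next I'll measure these in both views.

```bash
cat > m.py <<'E'
from h import *
def meas(f,boxes):
    c=load(f);W=cloud(c);hsv=cv2.cvtColor(c['frame'],cv2.COLOR_RGB2HSV);H,S,V=[hsv[...,i].astype(int) for i in range(3)]
    M={'blue':(H>105)&(H<130)&(S>140)&(V>50),'red':((H<8)|(H>172))&(S>150)&(V>60),'mat':(H>5)&(H<22)&(S>60)&(V>60),'green':(H>45)&(H<85)&(S>120)}
    out={}
    for n,(k,u0,u1,v0,v1,z0,z1) in boxes.items():
        m=np.zeros(H.shape,bool);m[v0:v1,u0:u1]=1
        m&=M[k]&np.isfinite(W[...,2])&(W[...,2]>z0)&(W[...,2]<z1)
        P=W[m]
        if len(P)<8: print(f,n,len(P));continue
        r=cv2.minAreaRect(P[:,:2].astype(np.float32))
        print(f,n,len(P),'mean',P.mean(0).round(1),'rect',np.round(r[0],1),np.round(r[1],1),round(r[2],1),'z pct',np.percentile(P[:,2],[2,25,50,75,98]).round(1)); out[n]=P
    return out
E
python3 - <<'E'
from m import *
for f,bx in {'top0':{'rack':('blue',235,280,148,182,100,300),'racktop':('blue',235,280,148,182,215,300),'bar':('red',240,300,195,220,100,170),'mat':('mat',115,175,155,225,-20,30),'green':('green',175,220,180,215,20,120)},
 'scene0':{'rack':('blue',250,300,160,205,100,300),'racktop':('blue',250,300,160,205,215,300),'bar':('red',210,260,170,215,100,170),'mat':('mat',285,355,150,195,-20,30)}}.items():
    o=meas(f,bx)
    if 'bar' in o:
        P=o['bar'];q=P[:,:2];print('bar dir',np.linalg.svd(q-q.mean(0))[2][0], 'ends',P[P[:,1].argmin()],P[P[:,1].argmax()])
c=load('top0');W=cloud(c)
# hood top / reactor outline
r=W[100:250,210:320];m=(r[...,2]>140)&(r[...,2]<175);P=r[m];print('hood',cv2.minAreaRect(P[:,:2].astype(np.float32)),np.median(P[:,2]))
# everything tall by connected comps
m=((W[...,2]>40)&(W[...,0]>250)).astype(np.uint8)
n,l,s,ce=cv2.connectedComponentsWithStats(m)
for i in range(1,n):
    if s[i,4]>60:
        P=W[l==i];print(ce[i].round(),s[i,4],'x',P[:,0].min().round(),P[:,0].max().round(),'y',P[:,1].min().round(),P[:,1].max().round(),'z',P[:,2].max().round())
E
```

```text
top0 rack 688 mean [569.6 -11.7 194.3] rect [567.5 -11.8] [50.1 93.2] 12.1 z pct [160.  165.  192.5 221.2 225.8]
top0 racktop 295 mean [567.1 -11.3 221.8] rect [567.4 -11.8] [49.9 93.4] 11.7 z pct [216.9 220.2 221.7 223.5 226.5]
top0 bar 155 mean [458.4 -41.9 141.1] rect [458.6 -42. ] [ 11.4 108.7] 6.7 z pct [135.8 139.2 141.4 142.8 146.2]
top0 mat 2180 mean [516.2 338.4   4.5] rect [516.9 339. ] [131.  169.1] 80.7 z pct [-1.4  2.6  4.6  6.5 10.1]
top0 green 367 mean [492.4 171.3  51.4] rect [492.8 170.6] [50.2 95.1] 30.2 z pct [26.  33.9 58.8 61.5 65.9]
bar dir [ 0.11515845 -0.99334714] ends [459.33913769 -95.82768821 136.3619107 ] [454.22124682  11.85973873 142.69904923]
scene0 rack 959 mean [575.5 -21.3 200.5] rect [569.8 -13.3] [ 51.3 101.8] 11.6 z pct [161.8 187.4 206.6 219.2 223.1]
scene0 racktop 378 mean [571.5 -15.1 219.9] rect [569.5 -13. ] [ 51.1 101.1] 11.7 z pct [215.4 218.3 220.4 221.5 223.7]
scene0 bar 109 mean [462.3 -42.2 140.3] rect [461.5 -42.1] [ 11.2 110.5] 5.4 z pct [135.3 139.  140.3 141.7 144. ]
scene0 mat 1194 mean [523.3 343.6   4.3] rect [526.7 391.9] [243.9
[... 489 characters left out ...]
281.0 z 153.0
[ 63. 157.] 3613 x 490.0 747.0 y 494.0 659.0 z 96.0
[381. 137.] 524 x 635.0 702.0 y -419.0 -353.0 z 155.0
[128. 138.] 593 x 636.0 700.0 y 338.0 429.0 z 199.0
[265. 179.] 6196 x 399.0 686.0 y -147.0 79.0 z 227.0
[  2. 143.] 81 x 633.0 691.0 y 760.0 782.0 z 81.0
[446. 153.] 1547 x 562.0 677.0 y -655.0 -509.0 z 88.0
[506. 149.] 281 x 569.0 676.0 y -787.0 -750.0 z 93.0
[358. 200.] 3530 x 380.0 586.0 y -406.0 -231.0 z 68.0
[197. 197.] 274 x 448.0 536.0 y 119.0 225.0 z 68.0
[315. 258.] 276 x 260.0 355.0 y -233.0 -131.0 z 69.0
[364. 270.] 152 x 250.0 294.0 y -352.0 -284.0 z 94.0
[494. 291.] 1413 x 250.0 302.0 y -630.0 -387.0 z 642.0
[318. 332.] 380 x 250.0 257.0 y -119.0 -69.0 z 809.0
```

Emit:
play_rows(targets=[{"rz": -7.0, "dz": -0.002}, {"rz": -7.0, "dz": -0.002}, {"rz": -7.0, "dz": -0.002}, {"rz": -7.0, "dz": -0.002}, {"rz": -7.0, "dz": -0.002}, {"rz": -7.0, "dz": -0.002}, {"rz": -7.0, "dz": -0.002}, {"rz": -7.0, "dz": -0.002}, {"rz": -7.0, "dz": -0.002}, {"rz": -7.0, "dz": -0.002}, {"rz": -7.1, "dz": -0.002}])

```text
invalid input at $.targets[0]: expected keys dx, dy, dz, rx, ry, rz, fingers
```

Emit:
play_rows(targets=[{"dx": 0.02, "dy": 0.0173}, {"dx": 0.025, "dy": 0.0216}, {"dx": 0.025, "dy": 0.0216}, {"dx": 0.025, "dy": 0.0216}, {"dx": 0.025, "dy": 0.0216}, {"dx": 0.025, "dy": 0.0216}, {"dx": 0.025, "dy": 0.0216}, {"dx": 0.025, "dy": 0.0216}, {"dx": 0.025, "dy": 0.0216}, {"dx": 0.02, "dy": 0.0173}])

```text
invalid input at $.targets[0]: expected keys dx, dy, dz, rx, ry, rz, fingers
```

Emit:
play_rows(targets=[{"dx": 0.02, "dy": 0.0173}, {"dx": 0.025, "dy": 0.0216}, {"dx": 0.025, "dy": 0.0216}, {"dx": 0.025, "dy": 0.0216}, {"dx": 0.025, "dy": 0.0216}, {"dx": 0.025, "dy": 0.0216}, {"dx": 0.025, "dy": 0.0216}, {"dx": 0.025, "dy": 0.0216}, {"dx": 0.025, "dy": 0.0216}, {"dx": 0.02, "dy": 0.0173}, {"dx": 0.0}, {"dx": 0.0}])

```text
invalid input at $.targets[0]: expected keys dx, dy, dz, rx, ry, rz, fingers
```

```bash
cat > pose.py <<'E'
from h import *
def tool(s=None):
    s=s or status.state();q=s['tcp_rot']
    from scipy.spatial.transform import Rotation as Ro
    R=Ro.from_quat([q[1],q[2],q[3],q[0]]).as_matrix(); p=np.array(s['tool_pos'])
    print('t',round(s['clock'],2),'p',p.round(1),'yaw',np.degrees(np.arctan2(R[1,0],R[0,0])).round(2),'z',R[:,2].round(3),'F',s['force'].round(1),'w',round(s['gripper_width'],1),'gf',round(s['gripper_force'],1))
    return R,p
def to(x,y,z):
    R,p=tool(); print('tool shift mm',(R.T@(np.array([x,y,z])-p)).round(1))
E
python3 - <<'E'
from pose import *
to(568.5,-12.4,218)
c=snap('wrist','w1')
from m import meas
meas('w1',{'rack':('blue',0,512,0,384,150,300),'racktop':('blue',0,512,0,384,214,300),'bar':('red',0,512,0,384,100,170)})
E
```

```text
t 0.1 p [ 261.3 -567.   252.1] yaw 24.74 z [-0.001  0.002 -1.   ] F [ 0.  -0.6 -0.6] w 85.3 gf 0.0
tool shift mm [ 511.1 -375.    35. ]
w1 rack 0
w1 racktop 0
w1 bar 0
```

View pics/w1.png

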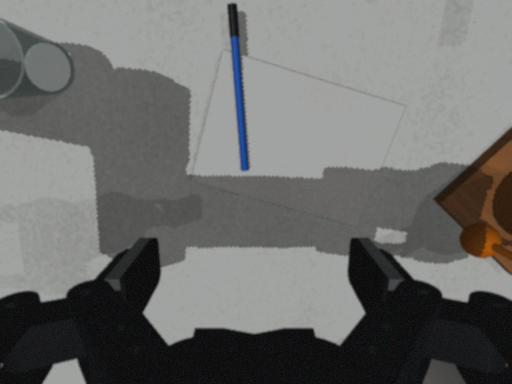

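The calls were refused because every key is required. The arm hasn't moved, and this wrist view only shows bench, pen and paper. I'll resend with full rows.

Emit:
play_rows(targets=[{"dx": 0, "dy": 0, "dz": -0.002, "rx": 0, "ry": 0, "rz": -7.0, "fingers": 0.085}, {"dx": 0, "dy": 0, "dz": -0.002, "rx": 0, "ry": 0, "rz": -7.0, "fingers": 0.085}, {"dx": 0, "dy": 0, "dz": -0.002, "rx": 0, "ry": 0, "rz": -7.0, "fingers": 0.085}, {"dx": 0, "dy": 0, "dz": -0.002, "rx": 0, "ry": 0, "rz": -7.0, "fingers": 0.085}, {"dx": 0, "dy": 0, "dz": -0.002, "rx": 0, "ry": 0, "rz": -7.0, "fingers": 0.085}, {"dx": 0, "dy": 0, "dz": -0.002, "rx": 0, "ry": 0, "rz": -7.0, "fingers": 0.085}, {"dx": 0, "dy": 0, "dz": -0.002, "rx": 0, "ry": 0, "rz": -7.0, "fingers": 0.085}, {"dx": 0, "dy": 0, "dz": -0.002, "rx": 0, "ry": 0, "rz": -7.0, "fingers": 0.085}, {"dx": 0, "dy": 0, "dz": -0.002, "rx": 0, "ry": 0, "rz": -7.0, "fingers": 0.085}, {"dx": 0, "dy": 0, "dz": -0.002, "rx": 0, "ry": 0, "rz": -7.0, "fingers": 0.085}, {"dx": 0, "dy": 0, "dz": -0.002, "rx": 0, "ry": 0, "rz": -7.1, "fingers": 0.085}])

```text
clock: 1.07
tool_pos: [261.4, -567.3, 274.8]
tcp_rot: [-0.0, 0.628, 0.778, 0.0]
force: [-0.4, -0.0, 0.3]
gripper_width: 85.3
gripper_force: 0.0
```

Emit:
play_rows(targets=[{"dx": 0.02, "dy": 0.0173, "dz": 0, "rx": 0, "ry": 0, "rz": 0, "fingers": 0.085}, {"dx": 0.025, "dy": 0.0216, "dz": 0, "rx": 0, "ry": 0, "rz": 0, "fingers": 0.085}, {"dx": 0.025, "dy": 0.0216, "dz": 0, "rx": 0, "ry": 0, "rz": 0, "fingers": 0.085}, {"dx": 0.025, "dy": 0.0216, "dz": 0, "rx": 0, "ry": 0, "rz": 0, "fingers": 0.085}, {"dx": 0.025, "dy": 0.0216, "dz": 0, "rx": 0, "ry": 0, "rz": 0, "fingers": 0.085}, {"dx": 0.025, "dy": 0.0216, "dz": 0, "rx": 0, "ry": 0, "rz": 0, "fingers": 0.085}, {"dx": 0.025, "dy": 0.0216, "dz": 0, "rx": 0, "ry": 0, "rz": 0, "fingers": 0.085}, {"dx": 0.025, "dy": 0.0216, "dz": 0, "rx": 0, "ry": 0, "rz": 0, "fingers": 0.085}, {"dx": 0.025, "dy": 0.0216, "dz": 0, "rx": 0, "ry": 0, "rz": 0, "fingers": 0.085}, {"dx": 0.02, "dy": 0.0173, "dz": 0, "rx": 0, "ry": 0, "rz": 0, "fingers": 0.085}])

```text
clock: 1.9
tool_pos: [415.8, -287.9, 275.0]
tcp_rot: [-0.0, 0.63, 0.776, 0.0]
force: [0.1, -1.2, -0.5]
gripper_width: 85.0
gripper_force: 0.0
```

Emit:
play_rows(targets=[{"dx": 0.02, "dy": 0.0173, "dz": 0, "rx": 0, "ry": 0, "rz": 0, "fingers": 0.085}, {"dx": 0.025, "dy": 0.0216, "dz": 0, "rx": 0, "ry": 0, "rz": 0, "fingers": 0.085}, {"dx": 0.025, "dy": 0.0216, "dz": 0, "rx": 0, "ry": 0, "rz": 0, "fingers": 0.085}, {"dx": 0.025, "dy": 0.0216, "dz": 0, "rx": 0, "ry": 0, "rz": 0, "fingers": 0.085}, {"dx": 0.025, "dy": 0.0216, "dz": 0, "rx": 0, "ry": 0, "rz": 0, "fingers": 0.085}, {"dx": 0.025, "dy": 0.0216, "dz": 0, "rx": 0, "ry": 0, "rz": 0, "fingers": 0.085}, {"dx": 0.025, "dy": 0.0216, "dz": 0, "rx": 0, "ry": 0, "rz": 0, "fingers": 0.085}, {"dx": 0.025, "dy": 0.0216, "dz": 0, "rx": 0, "ry": 0, "rz": 0, "fingers": 0.085}, {"dx": 0.025, "dy": 0.0216, "dz": 0, "rx": 0, "ry": 0, "rz": 0, "fingers": 0.085}, {"dx": 0.02, "dy": 0.0173, "dz": 0, "rx": 0, "ry": 0, "rz": 0, "fingers": 0.085}, {"dx": 0, "dy": 0, "dz": 0, "rx": 0, "ry": 0, "rz": 0, "fingers": 0.085}, {"dx": 0, "dy": 0, "dz": 0, "rx": 0, "ry": 0, "rz": 0, "fingers": 0.085}])

```text
clock: 2.9
tool_pos: [569.1, -11.6, 274.7]
tcp_rot: [-0.0, 0.629, 0.777, -0.0]
force: [-0.2, -1.2, -0.4]
gripper_width: 85.0
gripper_force: 0.0
```

```bash
python3 - <<'E'
from pose import *
to(568.5,-12.4,218)
c=snap('wrist','w2')
from m import meas
meas('w2',{'rack':('blue',0,512,0,384,150,300),'racktop':('blue',0,512,0,384,214,300),'bar':('red',0,512,0,384,100,170)})
E
```

```text
t 2.9 p [569.1 -11.6 274.7] yaw 102.01 z [-0.001 -0.    -1.   ] F [-0.2 -1.2 -0.4] w 85.0 gf 0.0
tool shift mm [-0.7 -0.6 56.7]
w2 rack 13599 mean [567.8 -11.2 202.6] rect [567.7 -10.4] [49.4 95.5] 12.1 z pct [164.2 190.5 216.7 222.9 224.1]
w2 racktop 7179 mean [567.2  -8.3 222.1] rect [567.7 -10.4] [49.4 95.5] 12.1 z pct [215.5 222.1 222.9 223.4 224.3]
w2 bar 1841 mean [460.  -37.4 142.1] rect [459.8 -41.4] [ 11.5 110.8] 6.4 z pct [138.  141.3 142.5 143.2 144.3]
```

View pics/w2.png

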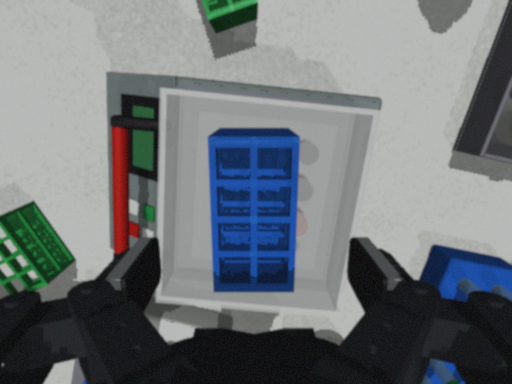

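The rack (centre about pixel (253,210)) sits square between the fingers, with the bar at column 120. The wrist measurements agree with the fixed views: rack (568,-11), top at 223, bar (460,-41.5). Now I'll descend and grasp.

Emit:
play_rows(targets=[{"dx": 0, "dy": -0.001, "dz": 0.012, "rx": 0, "ry": 0, "rz": 0, "fingers": 0.085}, {"dx": 0, "dy": 0, "dz": 0.015, "rx": 0, "ry": 0, "rz": 0, "fingers": 0.085}, {"dx": 0, "dy": 0, "dz": 0.015, "rx": 0, "ry": 0, "rz": 0, "fingers": 0.085}, {"dx": 0, "dy": 0, "dz": 0.015, "rx": 0, "ry": 0, "rz": 0, "fingers": 0.085}, {"dx": 0, "dy": 0, "dz": 0, "rx": 0, "ry": 0, "rz": 0, "fingers": 0.07}, {"dx": 0, "dy": 0, "dz": 0, "rx": 0, "ry": 0, "rz": 0, "fingers": 0.06}, {"dx": 0, "dy": 0, "dz": 0, "rx": 0, "ry": 0, "rz": 0, "fingers": 0.04}, {"dx": 0, "dy": 0, "dz": 0, "rx": 0, "ry": 0, "rz": 0, "fingers": 0.04}, {"dx": 0, "dy": 0, "dz": 0, "rx": 0, "ry": 0, "rz": 0, "fingers": 0.04}, {"dx": 0, "dy": 0, "dz": 0, "rx": 0, "ry": 0, "rz": 0, "fingers": 0.04}, {"dx": 0, "dy": 0, "dz": 0, "rx": 0, "ry": 0, "rz": 0, "fingers": 0.04}], grip_force=30)

```text
clock: 3.87
tool_pos: [568.4, -13.1, 218.9]
tcp_rot: [0.001, 0.63, 0.776, 0.0]
force: [0.3, -1.1, 0.7]
gripper_width: 49.2
gripper_force: 33.0
```

Emit:
play_rows(targets=[{"dx": 0, "dy": 0, "dz": -0.005, "rx": 0, "ry": 0, "rz": 0, "fingers": 0.04}, {"dx": 0, "dy": 0, "dz": -0.01, "rx": 0, "ry": 0, "rz": 0, "fingers": 0.04}, {"dx": 0, "dy": 0, "dz": -0.015, "rx": 0, "ry": 0, "rz": 0, "fingers": 0.04}, {"dx": 0, "dy": 0, "dz": -0.01, "rx": 0, "ry": 0, "rz": 0, "fingers": 0.04}, {"dx": 0, "dy": 0, "dz": 0, "rx": 0, "ry": 0, "rz": 0, "fingers": 0.04}])

```text
clock: 4.28
tool_pos: [570.2, -13.1, 262.1]
tcp_rot: [0.003, 0.63, 0.776, 0.002]
force: [-0.0, -0.6, -0.5]
gripper_width: 49.5
gripper_force: 32.9
```

Emit:
play_rows(targets=[{"dx": 0.015, "dy": 0.0019, "dz": 0, "rx": 0, "ry": 0, "rz": 0, "fingers": 0.04}, {"dx": 0.025, "dy": 0.0019, "dz": 0, "rx": 0, "ry": 0, "rz": 0, "fingers": 0.04}, {"dx": 0.032, "dy": 0.0019, "dz": 0, "rx": 0, "ry": 0, "rz": 0, "fingers": 0.04}, {"dx": 0.032, "dy": 0.0019, "dz": 0, "rx": 0, "ry": 0, "rz": 0, "fingers": 0.04}, {"dx": 0.032, "dy": 0.0019, "dz": 0, "rx": 0, "ry": 0, "rz": 0, "fingers": 0.04}, {"dx": 0.032, "dy": 0.0019, "dz": 0, "rx": 0, "ry": 0, "rz": 0, "fingers": 0.04}, {"dx": 0.032, "dy": 0.0019, "dz": 0, "rx": 0, "ry": 0, "rz": 0, "fingers": 0.04}, {"dx": 0.032, "dy": 0.0019, "dz": 0, "rx": 0, "ry": 0, "rz": 0, "fingers": 0.04}, {"dx": 0.032, "dy": 0.0019, "dz": 0, "rx": 0, "ry": 0, "rz": 0, "fingers": 0.04}, {"dx": 0.032, "dy": 0.0019, "dz": 0, "rx": 0, "ry": 0, "rz": 0, "fingers": 0.04}, {"dx": 0.032, "dy": 0.0019, "dz": 0, "rx": 0, "ry": 0, "rz": 0, "fingers": 0.04}, {"dx": 0.025, "dy": 0.0019, "dz": 0, "rx": 0, "ry": 0, "rz": 0, "fingers": 0.04}])

```text
clock: 5.28
tool_pos: [517.0, 339.6, 258.1]
tcp_rot: [-0.0, 0.63, 0.777, 0.0]
force: [-0.3, -0.4, -1.4]
gripper_width: 49.2
gripper_force: 32.9
```

```bash
python3 - <<'E'
from pose import *
tool()
snap('scene','s2');snap('wrist','w3')
from m import meas
meas('w3',{'rack':('blue',0,512,0,384,100,300),'mat':('mat',0,512,0,384,-20,30)})
meas('s2',{'rack':('blue',270,370,60,195,100,300)})
E
```

```text
t 5.28 p [517.  339.6 258.1] yaw 101.9 z [-0.     0.001 -1.   ] F [-0.3 -0.4 -1.4] w 49.2 gf 32.9
w3 rack 24005 mean [513.7 353.  243.4] rect [514.8 348.3] [52.5 93.5] 12.2 z pct [204.  231.6 257.2 262.7 264. ]
w3 mat 5252 mean [531.  401.2   8.8] rect [654.5 411.7] [273.6 442.9] 86.3 z pct [ 4.5  5.8  6.4  7.4 27.9]
s2 rack 574 mean [528.4 317.9 237.2] rect [591.3 286.4] [ 97.4 285.3] 54.7 z pct [149.  220.8 243.7 258.1 262.1]
```

View pics/s2.png

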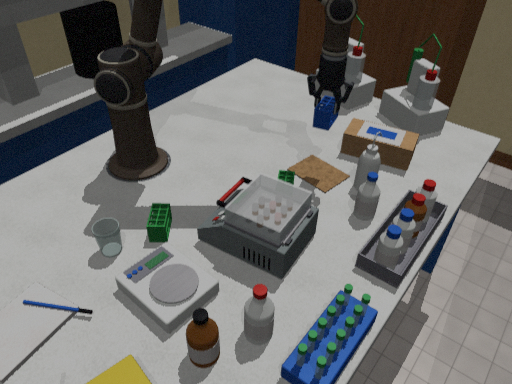

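The rack hangs level at about (325,112) in the scene view, next to and above the mat. Tool position says it is over the mat centre. Lowering.

Emit:
play_rows(targets=[{"dx": -0.002, "dy": 0, "dz": 0.01, "rx": 0, "ry": 0, "rz": 0, "fingers": 0.04}, {"dx": -0.002, "dy": 0, "dz": 0.02, "rx": 0, "ry": 0, "rz": 0, "fingers": 0.04}, {"dx": 0, "dy": 0, "dz": 0.02, "rx": 0, "ry": 0, "rz": 0, "fingers": 0.04}, {"dx": 0, "dy": 0, "dz": 0.02, "rx": 0, "ry": 0, "rz": 0, "fingers": 0.04}, {"dx": 0, "dy": 0, "dz": 0.02, "rx": 0, "ry": 0, "rz": 0, "fingers": 0.04}, {"dx": 0, "dy": 0, "dz": 0.02, "rx": 0, "ry": 0, "rz": 0, "fingers": 0.04}, {"dx": 0, "dy": 0, "dz": 0.02, "rx": 0, "ry": 0, "rz": 0, "fingers": 0.04}, {"dx": 0, "dy": 0, "dz": 0.02, "rx": 0, "ry": 0, "rz": 0, "fingers": 0.04}, {"dx": 0, "dy": 0, "dz": 0.02, "rx": 0, "ry": 0, "rz": 0, "fingers": 0.04}, {"dx": 0, "dy": 0, "dz": 0.01, "rx": 0, "ry": 0, "rz": 0, "fingers": 0.04}, {"dx": 0, "dy": 0, "dz": 0.008, "rx": 0, "ry": 0, "rz": 0, "fingers": 0.04}, {"dx": 0, "dy": 0, "dz": 0, "rx": 0, "ry": 0, "rz": 0, "fingers": 0.04}])

```text
clock: 6.38
tool_pos: [517.6, 331.6, 68.2]
tcp_rot: [-0.001, 0.631, 0.776, -0.002]
force: [-0.1, -0.0, -0.0]
gripper_width: 49.6
gripper_force: 32.8
```

Emit:
play_rows(targets=[{"dx": 0, "dy": 0, "dz": 0.003, "rx": 0, "ry": 0, "rz": 0, "fingers": 0.04}, {"dx": 0, "dy": 0, "dz": 0.002, "rx": 0, "ry": 0, "rz": 0, "fingers": 0.04}, {"dx": 0, "dy": 0, "dz": 0.001, "rx": 0, "ry": 0, "rz": 0, "fingers": 0.04}, {"dx": 0, "dy": 0, "dz": 0, "rx": 0, "ry": 0, "rz": 0, "fingers": 0.04}])

```text
clock: 6.72
tool_pos: [519.3, 333.6, 65.1]
tcp_rot: [0.0, 0.63, 0.776, 0.001]
force: [1.3, -0.3, -1.2]
gripper_width: 49.4
gripper_force: 32.9
```

Emit:
play_rows(targets=[{"dx": 0, "dy": 0, "dz": 0.001, "rx": 0, "ry": 0, "rz": 0, "fingers": 0.04}, {"dx": 0, "dy": 0, "dz": 0, "rx": 0, "ry": 0, "rz": 0, "fingers": 0.04}, {"dx": 0, "dy": 0, "dz": 0.001, "rx": 0, "ry": 0, "rz": 0, "fingers": 0.04}, {"dx": 0, "dy": 0, "dz": 0, "rx": 0, "ry": 0, "rz": 0, "fingers": 0.04}])

```text
clock: 7.05
tool_pos: [519.4, 333.8, 63.9]
tcp_rot: [0.0, 0.63, 0.776, 0.001]
force: [-0.8, -1.4, 5.4]
gripper_width: 49.3
gripper_force: 33.5
```

Emit:
play_rows(targets=[{"dx": 0, "dy": 0, "dz": 0, "rx": 0, "ry": 0, "rz": 0, "fingers": 0.055}, {"dx": 0, "dy": 0, "dz": 0, "rx": 0, "ry": 0, "rz": 0, "fingers": 0.06}, {"dx": 0, "dy": 0, "dz": 0, "rx": 0, "ry": 0, "rz": 0, "fingers": 0.07}, {"dx": 0, "dy": 0, "dz": 0, "rx": 0, "ry": 0, "rz": 0, "fingers": 0.08}, {"dx": 0, "dy": 0, "dz": 0, "rx": 0, "ry": 0, "rz": 0, "fingers": 0.08}, {"dx": 0, "dy": 0, "dz": -0.005, "rx": 0, "ry": 0, "rz": 0, "fingers": 0.08}, {"dx": 0, "dy": 0, "dz": -0.01, "rx": 0, "ry": 0, "rz": 0, "fingers": 0.08}, {"dx": 0, "dy": 0, "dz": -0.02, "rx": 0, "ry": 0, "rz": 0, "fingers": 0.08}, {"dx": 0, "dy": 0, "dz": -0.03, "rx": 0, "ry": 0, "rz": 0, "fingers": 0.08}, {"dx": 0, "dy": 0, "dz": -0.035, "rx": 0, "ry": 0, "rz": 0, "fingers": 0.08}, {"dx": 0, "dy": 0, "dz": -0.035, "rx": 0, "ry": 0, "rz": 0, "fingers": 0.08}, {"dx": 0, "dy": 0, "dz": -0.03, "rx": 0, "ry": 0, "rz": 0, "fingers": 0.08}])

```text
clock: 8.05
tool_pos: [519.3, 333.6, 230.9]
tcp_rot: [0.001, 0.63, 0.776, 0.001]
force: [0.1, -0.4, 0.4]
gripper_width: 80.0
gripper_force: 0.0
```

```bash
python3 - <<'E'
from pose import *
tool()
snap('scene','s3');snap('wrist','w4');snap('top','t4')
from m import meas
meas('w4',{'rack':('blue',0,512,0,384,0,90),'racktop':('blue',0,512,0,384,58,90),'mat':('mat',0,512,0,384,-20,30)})
meas('s3',{'rack':('blue',270,370,60,195,0,90)})
meas('t4',{'rack':('blue',110,180,150,230,0,90)})
E
```

```text
t 8.05 p [519.3 333.6 230.9] yaw 101.84 z [ 0.003  0.001 -1.   ] F [ 0.1 -0.4  0.4] w 80.0 gf 0.0
w4 rack 5147 mean [519.8 335.6  43.8] rect [644.8 252. ] [ 98.2 404.8] 55.6 z pct [ 9.1 10.9 48.6 67.9 69.3]
w4 racktop 2448 mean [520.1 338.2  67.5] rect [644.8 252. ] [ 98.  404.8] 55.6 z pct [60.8 67.4 68.  68.5 69.5]
w4 mat 11458 mean [513.3 351.    6.1] rect [629.7 402.1] [420.2 267.8] 3.3 z pct [4.5 5.6 6.1 6.7 7.7]
s3 rack 536 mean [528.4 328.1  46.8] rect [543.5 424.8] [190.5 273. ] 26.6 z pct [ 6.7 32.6 54.4 64.2 80.2]
t4 rack 496 mean [520.1 333.   43.1] rect [518.7 333.1] [50.5 93.6] 12.1 z pct [ 5.2 13.  40.5 65.6 70.4]
```

View pics/w4.png

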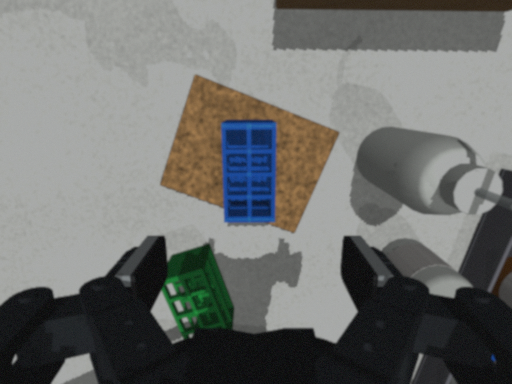

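The rack stands upright in the middle of the mat (rack pixel (248,172) on the brown mat), about 6 mm off centre, with its top at 68 mm. Next is the bar.

Emit:
play_rows(targets=[{"dx": 0, "dy": 0, "dz": 0, "rx": 0, "ry": 0, "rz": 5.5, "fingers": 0.08}, {"dx": -0.03, "dy": -0.0092, "dz": 0, "rx": 0, "ry": 0, "rz": 0, "fingers": 0.08}, {"dx": -0.0345, "dy": -0.0092, "dz": 0, "rx": 0, "ry": 0, "rz": 0, "fingers": 0.06}, {"dx": -0.0345, "dy": -0.0092, "dz": 0, "rx": 0, "ry": 0, "rz": 0, "fingers": 0.05}, {"dx": -0.0345, "dy": -0.0092, "dz": 0, "rx": 0, "ry": 0, "rz": 0, "fingers": 0.04}, {"dx": -0.0345, "dy": -0.0092, "dz": 0, "rx": 0, "ry": 0, "rz": 0, "fingers": 0.03}, {"dx": -0.0345, "dy": -0.0092, "dz": 0, "rx": 0, "ry": 0, "rz": 0, "fingers": 0.03}, {"dx": -0.0345, "dy": -0.0092, "dz": 0, "rx": 0, "ry": 0, "rz": 0, "fingers": 0.03}, {"dx": -0.0345, "dy": -0.0092, "dz": 0, "rx": 0, "ry": 0, "rz": 0, "fingers": 0.03}, {"dx": -0.0345, "dy": -0.0092, "dz": 0, "rx": 0, "ry": 0, "rz": 0, "fingers": 0.03}, {"dx": -0.0345, "dy": -0.0092, "dz": 0, "rx": 0, "ry": 0, "rz": 0, "fingers": 0.03}, {"dx": -0.026, "dy": -0.009, "dz": 0, "rx": 0, "ry": 0, "rz": 0, "fingers": 0.03}])

```text
clock: 9.2
tool_pos: [457.3, -44.2, 226.3]
tcp_rot: [-0.001, 0.667, 0.745, -0.001]
force: [0.3, 0.1, -1.7]
gripper_width: 30.0
gripper_force: 0.0
```

Emit:
play_rows(targets=[{"dx": 0, "dy": 0, "dz": 0, "rx": 0, "ry": 0, "rz": 0, "fingers": 0.03}, {"dx": 0, "dy": 0, "dz": 0, "rx": 0, "ry": 0, "rz": 0, "fingers": 0.03}])

```text
clock: 9.37
tool_pos: [457.7, -43.0, 226.3]
tcp_rot: [-0.001, 0.668, 0.744, -0.0]
force: [0.9, 0.7, -1.0]
gripper_width: 29.8
gripper_force: 0.0
```

```bash
python3 - <<'E'
from pose import *
to(460,-41.7,140)
snap('wrist','w5')
from m import meas
o=meas('w5',{'bar':('red',0,512,0,384,120,170)})
P=o['bar'];Q=P[P[:,2]>138];q=Q[:,:2];print(Q.mean(0),np.linalg.svd(q-q.mean(0),full_matrices=False)[2][0])
E
```

```text
t 9.37 p [457.7 -43.  226.3] yaw 96.13 z [-0.002  0.001 -1.   ] F [ 0.9  0.7 -1. ] w 29.8 gf 0.0
tool shift mm [ 1.   2.6 86.3]
w5 bar 2648 mean [458.  -37.5 142.5] rect [458.2 -41.5] [ 12.3 110.6] 6.7 z pct [139.6 141.8 142.7 143.4 144.5]
[458.00437964 -37.46713631 142.53895806] [ 0.11003819 -0.99392736]
```

View pics/w5.png

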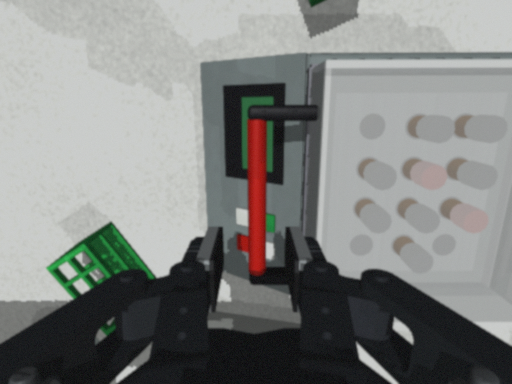

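The bar runs along column 257 and is centred between the fingers (213 and 296). The right finger has clear space before the hood wall at 310. Descending and gripping.

Emit:
play_rows(targets=[{"dx": 0.001, "dy": 0.001, "dz": 0.01, "rx": 0, "ry": 0, "rz": 0, "fingers": 0.03}, {"dx": 0, "dy": 0, "dz": 0.015, "rx": 0, "ry": 0, "rz": 0, "fingers": 0.03}, {"dx": 0, "dy": 0, "dz": 0.015, "rx": 0, "ry": 0, "rz": 0, "fingers": 0.03}, {"dx": 0, "dy": 0, "dz": 0.015, "rx": 0, "ry": 0, "rz": 0, "fingers": 0.03}, {"dx": 0, "dy": 0, "dz": 0.015, "rx": 0, "ry": 0, "rz": 0, "fingers": 0.03}, {"dx": 0, "dy": 0, "dz": 0.01, "rx": 0, "ry": 0, "rz": 0, "fingers": 0.03}, {"dx": 0, "dy": 0, "dz": 0.006, "rx": 0, "ry": 0, "rz": 0, "fingers": 0.03}, {"dx": 0, "dy": 0, "dz": 0, "rx": 0, "ry": 0, "rz": 0, "fingers": 0.03}])

```text
clock: 10.08
tool_pos: [458.8, -39.7, 140.0]
tcp_rot: [-0.002, 0.666, 0.746, -0.001]
force: [-1.0, 0.2, 0.9]
gripper_width: 29.9
gripper_force: 0.0
```

Emit:
play_rows(targets=[{"dx": 0, "dy": 0, "dz": 0, "rx": 0, "ry": 0, "rz": 0, "fingers": 0.02}, {"dx": 0, "dy": 0, "dz": 0, "rx": 0, "ry": 0, "rz": 0, "fingers": 0.014}, {"dx": 0, "dy": 0, "dz": 0, "rx": 0, "ry": 0, "rz": 0, "fingers": 0.005}, {"dx": 0, "dy": 0, "dz": 0, "rx": 0, "ry": 0, "rz": 0, "fingers": 0.005}, {"dx": 0, "dy": 0, "dz": 0, "rx": 0, "ry": 0, "rz": 0, "fingers": 0.005}, {"dx": 0, "dy": 0, "dz": 0, "rx": 0, "ry": 0, "rz": 0, "fingers": 0.005}], grip_force=40)

```text
clock: 10.58
tool_pos: [459.3, -40.7, 141.4]
tcp_rot: [-0.001, 0.667, 0.745, -0.0]
force: [-2.4, 2.3, 2.0]
gripper_width: 11.9
gripper_force: 39.0
```

```bash
python3 - <<'E'
import numpy as np
# 60 rows, 5 chunks, cosine-eased ends
ph=np.linspace(0,1.246,21)+.1274; r=204.66
Y=-r*np.cos(ph);Z=r*np.sin(ph)
print(np.c_[ph-.1274,np.r_[0,np.diff(Y)],np.r_[0,np.diff(Z)],Y-Y[0],Z-Z[0]].round(2))
E
```

```text
[[0.0000e+00 0.0000e+00 0.0000e+00 0.0000e+00 0.0000e+00]
 [6.0000e-02 2.0100e+00 1.2590e+01 2.0100e+00 1.2590e+01]
 [1.2000e-01 2.7900e+00 1.2440e+01 4.8100e+00 2.5030e+01]
 [1.9000e-01 3.5600e+00 1.2240e+01 8.3700e+00 3.7270e+01]
 [2.5000e-01 4.3200e+00 1.2000e+01 1.2680e+01 4.9260e+01]
 [3.1000e-01 5.0600e+00 1.1700e+01 1.7740e+01 6.0970e+01]
 [3.7000e-01 5.7700e+00 1.1370e+01 2.3510e+01 7.2330e+01]
 [4.4000e-01 6.4700e+00 1.0980e+01 2.9980e+01 8.3320e+01]
 [5.0000e-01 7.1400e+00 1.0560e+01 3.7130e+01 9.3880e+01]
 [5.6000e-01 7.7900e+00 1.0090e+01 4.4910e+01 1.0397e+02]
 [6.2000e-01 8.4000e+00 9.5900e+00 5.3310e+01 1.1356e+02]
 [6.9000e-01 8.9800e+00 9.0500e+00 6.2290e+01 1.2261e+02]
 [7.5000e-01 9.5300e+00 8.4700e+00 7.1810e+01 1.3108e+02]
 [8.1000e-01 1.0030e+01 7.8600e+00 8.1850e+01 1.3895e+02]
 [8.7000e-01 1.0500e+01 7.2200e+00 9.2350e+01 1.4617e+02]
 [9.3000e-01 1.0930e+01 6.5500e+00 1.0329e+02 1.5272e+02]
 [1.0000e+00 1.1320e+01 5.8600e+00 1.1461e+02 1.5858e+02]
 [1.0600e+00 1.1660e+01 5.1500e+00 1.2627e+02 1.6373e+02]
 [1.1200e+00 1.1960e+01 4.4100e+00 1.3823e+02 1.6814e+02]
 [1.1800e+00 1.2210e+01 3.6600e+00 1.5045e+02 1.7179e+02]
 [1.2500e+00 1.2420e+01 2.8900e+00 1.6286e+02 1.7468e+02]]
```

Emit:
play_rows(targets=[{"dx": 0, "dy": 0.0007, "dz": -0.0042, "rx": 0, "ry": 0, "rz": 0, "fingers": 0.005}, {"dx": 0, "dy": 0.0007, "dz": -0.0042, "rx": 0, "ry": 0, "rz": 0, "fingers": 0.005}, {"dx": 0, "dy": 0.0007, "dz": -0.0042, "rx": 0, "ry": 0, "rz": 0, "fingers": 0.005}, {"dx": 0, "dy": 0.0009, "dz": -0.0042, "rx": 0, "ry": 0, "rz": 0, "fingers": 0.005}, {"dx": 0, "dy": 0.0009, "dz": -0.0041, "rx": 0, "ry": 0, "rz": 0, "fingers": 0.005}, {"dx": 0, "dy": 0.0009, "dz": -0.0041, "rx": 0, "ry": 0, "rz": 0, "fingers": 0.005}, {"dx": 0, "dy": 0.0012, "dz": -0.0041, "rx": 0, "ry": 0, "rz": 0, "fingers": 0.005}, {"dx": 0, "dy": 0.0012, "dz": -0.0041, "rx": 0, "ry": 0, "rz": 0, "fingers": 0.005}, {"dx": 0, "dy": 0.0012, "dz": -0.0041, "rx": 0, "ry": 0, "rz": 0, "fingers": 0.005}, {"dx": 0, "dy": 0.0014, "dz": -0.004, "rx": 0, "ry": 0, "rz": 0, "fingers": 0.005}, {"dx": 0, "dy": 0.0014, "dz": -0.004, "rx": 0, "ry": 0, "rz": 0, "fingers": 0.005}, {"dx": 0, "dy": 0.0015, "dz": -0.004, "rx": 0, "ry": 0, "rz": 0, "fingers": 0.005}])

```text
clock: 11.58
tool_pos: [471.4, -39.4, 190.7]
tcp_rot: [-0.001, 0.667, 0.745, -0.001]
force: [-6.2, 2.6, -1.3]
gripper_width: 11.5
gripper_force: 38.9
```

```bash
python3 - <<'E'
from pose import *
tool()
snap('wrist','w6')
from m import meas
meas('w6',{'bar':('red',0,512,0,384,150,230)})
E
```

```text
t 11.58 p [471.4 -39.4 190.7] yaw 96.34 z [-0.003  0.    -1.   ] F [-6.2  2.6 -1.3] w 11.5 gf 38.9
w6 bar 5576 mean [468.8 -25.3 190.5] rect [469.2 -29.8] [12.7 90. ] 6.3 z pct [187.6 189.8 190.7 191.4 192.4]
```

Emit:
play_rows(targets=[{"dx": 0, "dy": 0.0017, "dz": -0.0039, "rx": 0, "ry": 0, "rz": 0, "fingers": 0.005}, {"dx": 0, "dy": 0.0017, "dz": -0.0039, "rx": 0, "ry": 0, "rz": 0, "fingers": 0.005}, {"dx": 0, "dy": 0.0017, "dz": -0.0039, "rx": 0, "ry": 0, "rz": 0, "fingers": 0.005}, {"dx": 0, "dy": 0.0019, "dz": -0.0038, "rx": 0, "ry": 0, "rz": 0, "fingers": 0.005}, {"dx": 0, "dy": 0.0019, "dz": -0.0038, "rx": 0, "ry": 0, "rz": 0, "fingers": 0.005}, {"dx": 0, "dy": 0.0019, "dz": -0.0038, "rx": 0, "ry": 0, "rz": 0, "fingers": 0.005}, {"dx": 0, "dy": 0.0022, "dz": -0.0037, "rx": 0, "ry": 0, "rz": 0, "fingers": 0.005}, {"dx": 0, "dy": 0.0022, "dz": -0.0037, "rx": 0, "ry": 0, "rz": 0, "fingers": 0.005}, {"dx": 0, "dy": 0.0021, "dz": -0.0036, "rx": 0, "ry": 0, "rz": 0, "fingers": 0.005}, {"dx": 0, "dy": 0.0024, "dz": -0.0035, "rx": 0, "ry": 0, "rz": 0, "fingers": 0.005}, {"dx": 0, "dy": 0.0024, "dz": -0.0035, "rx": 0, "ry": 0, "rz": 0, "fingers": 0.005}, {"dx": 0, "dy": 0.0024, "dz": -0.0035, "rx": 0, "ry": 0, "rz": 0, "fingers": 0.005}])

```text
clock: 12.63
tool_pos: [494.5, -36.8, 235.5]
tcp_rot: [-0.002, 0.667, 0.745, -0.002]
force: [-9.1, 3.3, 2.7]
gripper_width: 11.6
gripper_force: 39.0
```

Emit:
play_rows(targets=[{"dx": 0, "dy": 0.0026, "dz": -0.0034, "rx": 0, "ry": 0, "rz": 0, "fingers": 0.005}, {"dx": 0, "dy": 0.0026, "dz": -0.0034, "rx": 0, "ry": 0, "rz": 0, "fingers": 0.005}, {"dx": 0, "dy": 0.0026, "dz": -0.0033, "rx": 0, "ry": 0, "rz": 0, "fingers": 0.005}, {"dx": 0, "dy": 0.0028, "dz": -0.0032, "rx": 0, "ry": 0, "rz": 0, "fingers": 0.005}, {"dx": 0, "dy": 0.0028, "dz": -0.0032, "rx": 0, "ry": 0, "rz": 0, "fingers": 0.005}, {"dx": 0, "dy": 0.0028, "dz": -0.0032, "rx": 0, "ry": 0, "rz": 0, "fingers": 0.005}, {"dx": 0, "dy": 0.003, "dz": -0.003, "rx": 0, "ry": 0, "rz": 0, "fingers": 0.005}, {"dx": 0, "dy": 0.003, "dz": -0.003, "rx": 0, "ry": 0, "rz": 0, "fingers": 0.005}, {"dx": 0, "dy": 0.003, "dz": -0.003, "rx": 0, "ry": 0, "rz": 0, "fingers": 0.005}, {"dx": 0, "dy": 0.0032, "dz": -0.0028, "rx": 0, "ry": 0, "rz": 0, "fingers": 0.005}, {"dx": 0, "dy": 0.0032, "dz": -0.0028, "rx": 0, "ry": 0, "rz": 0, "fingers": 0.005}, {"dx": 0, "dy": 0.0031, "dz": -0.0028, "rx": 0, "ry": 0, "rz": 0, "fingers": 0.005}])

```text
clock: 13.63
tool_pos: [528.5, -33.0, 274.8]
tcp_rot: [-0.003, 0.667, 0.745, -0.002]
force: [-13.6, 2.6, 10.7]
gripper_width: 11.3
gripper_force: 38.9
```

```bash
python3 - <<'E'
from pose import *
tool()
snap('wrist','w7');snap('top','t7')
from m import meas
meas('w7',{'bar':('red',0,512,0,384,200,330)})
E
```

```text
t 13.63 p [528.5 -33.  274.8] yaw 96.36 z [-0.007 -0.    -1.   ] F [-13.6   2.6  10.7] w 11.3 gf 38.9
w7 bar 5459 mean [526.1 -20.  271.7] rect [526.6 -24.9] [12.8 92.8] 6.3 z pct [268.6 270.9 271.9 272.6 273.7]
```

View pics/w7.png

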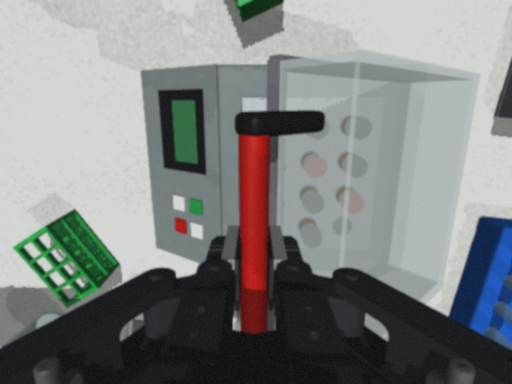

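The bar is still gripped, with the hood about 0.73 rad open (bar along column 255, bracket at row 122). The bar is rolling slightly down the pads and putting a mild outward load on the tool. I'll add a little height on the rest of the arc.

Emit:
play_rows(targets=[{"dx": 0, "dy": 0.0033, "dz": -0.003, "rx": 0, "ry": 0, "rz": 0, "fingers": 0.005}, {"dx": 0, "dy": 0.0033, "dz": -0.003, "rx": 0, "ry": 0, "rz": 0, "fingers": 0.005}, {"dx": 0, "dy": 0.0034, "dz": -0.003, "rx": 0, "ry": 0, "rz": 0, "fingers": 0.005}, {"dx": 0, "dy": 0.0035, "dz": -0.0028, "rx": 0, "ry": 0, "rz": 0, "fingers": 0.005}, {"dx": 0, "dy": 0.0035, "dz": -0.0028, "rx": 0, "ry": 0, "rz": 0, "fingers": 0.005}, {"dx": 0, "dy": 0.0035, "dz": -0.0028, "rx": 0, "ry": 0, "rz": 0, "fingers": 0.005}, {"dx": 0, "dy": 0.0036, "dz": -0.0025, "rx": 0, "ry": 0, "rz": 0, "fingers": 0.005}, {"dx": 0, "dy": 0.0036, "dz": -0.0025, "rx": 0, "ry": 0, "rz": 0, "fingers": 0.005}, {"dx": 0, "dy": 0.0037, "dz": -0.0025, "rx": 0, "ry": 0, "rz": 0, "fingers": 0.005}, {"dx": 0, "dy": 0.0038, "dz": -0.0023, "rx": 0, "ry": 0, "rz": 0, "fingers": 0.005}, {"dx": 0, "dy": 0.0038, "dz": -0.0023, "rx": 0, "ry": 0, "rz": 0, "fingers": 0.005}, {"dx": 0, "dy": 0.0038, "dz": -0.0023, "rx": 0, "ry": 0, "rz": 0, "fingers": 0.005}])

```text
clock: 14.73
tool_pos: [574.7, -27.9, 306.8]
tcp_rot: [0.001, 0.667, 0.745, 0.001]
force: [-3.7, 3.3, 1.7]
gripper_width: 11.4
gripper_force: 38.9
```

```bash
python3 - <<'E'
from pose import *
tool()
snap('wrist','w8')
from m import meas
meas('w8',{'bar':('red',0,512,0,384,240,350)})
E
```

```text
t 14.73 p [574.7 -27.9 306.8] yaw 96.34 z [ 0.003  0.001 -1.   ] F [-3.7  3.3  1.7] w 11.4 gf 38.9
w8 bar 5292 mean [572.5 -15.7 301.9] rect [573.1 -20.3] [12.4 94. ] 6.4 z pct [299.2 301.2 302.1 302.8 303.9]
```

Emit:
play_rows(targets=[{"dx": 0, "dy": 0.0039, "dz": -0.0021, "rx": 0, "ry": 0, "rz": 0, "fingers": 0.005}, {"dx": 0, "dy": 0.0039, "dz": -0.0021, "rx": 0, "ry": 0, "rz": 0, "fingers": 0.005}, {"dx": 0, "dy": 0.0039, "dz": -0.0021, "rx": 0, "ry": 0, "rz": 0, "fingers": 0.005}, {"dx": 0, "dy": 0.004, "dz": -0.0018, "rx": 0, "ry": 0, "rz": 0, "fingers": 0.005}, {"dx": 0, "dy": 0.004, "dz": -0.0017, "rx": 0, "ry": 0, "rz": 0, "fingers": 0.005}, {"dx": 0, "dy": 0.004, "dz": -0.0016, "rx": 0, "ry": 0, "rz": 0, "fingers": 0.005}, {"dx": 0, "dy": 0.0041, "dz": -0.0014, "rx": 0, "ry": 0, "rz": 0, "fingers": 0.005}, {"dx": 0, "dy": 0.0041, "dz": -0.0013, "rx": 0, "ry": 0, "rz": 0, "fingers": 0.005}, {"dx": 0, "dy": 0.0041, "dz": -0.0012, "rx": 0, "ry": 0, "rz": 0, "fingers": 0.005}, {"dx": 0, "dy": 0.004, "dz": -0.001, "rx": 0, "ry": 0, "rz": 0, "fingers": 0.005}, {"dx": 0, "dy": 0.004, "dz": -0.0008, "rx": 0, "ry": 0, "rz": 0, "fingers": 0.005}, {"dx": 0, "dy": 0.0025, "dz": -0.0005, "rx": 0, "ry": 0, "rz": 0, "fingers": 0.005}])

```text
clock: 15.78
tool_pos: [621.4, -22.8, 323.3]
tcp_rot: [0.001, 0.667, 0.745, 0.001]
force: [-3.0, 5.1, 4.4]
gripper_width: 11.6
gripper_force: 41.0
```

Emit:
play_rows(targets=[{"dx": 0, "dy": 0.001, "dz": 0, "rx": 0, "ry": 0, "rz": 0, "fingers": 0.005}, {"dx": 0, "dy": 0, "dz": 0, "rx": 0, "ry": 0, "rz": 0, "fingers": 0.005}, {"dx": 0, "dy": 0, "dz": 0, "rx": 0, "ry": 0, "rz": 0, "fingers": 0.005}, {"dx": 0, "dy": 0, "dz": 0, "rx": 0, "ry": 0, "rz": 0, "fingers": 0.005}, {"dx": 0, "dy": 0, "dz": 0, "rx": 0, "ry": 0, "rz": 0, "fingers": 0.005}, {"dx": 0, "dy": 0, "dz": 0, "rx": 0, "ry": 0, "rz": 0, "fingers": 0.005}])

```text
clock: 16.28
tool_pos: [622.2, -22.7, 323.4]
tcp_rot: [0.001, 0.667, 0.745, 0.002]
force: [-2.0, 4.0, 5.1]
gripper_width: 11.3
gripper_force: 41.0
```

```bash
python3 - <<'E'
from pose import *
tool()
snap('wrist','w9');snap('scene','s9');snap('top','t9')
from m import meas
o=meas('w9',{'bar':('red',0,512,0,384,260,350)});meas('t9',{'rack':('blue',110,180,150,230,0,90)})
meas('s9',{'bar':('red',200,320,80,230,260,350)})
P=o['bar'];x=cv2.minAreaRect(P[:,:2].astype(np.float32))[0][0]
h=(660.5-x)/.9938;z=np.median(P[:,2])-6.5-111;print(h,z,np.hypot(h,z),np.arctan2(z,h)-.1274)
E
```

```text
t 16.28 p [622.2 -22.7 323.4] yaw 96.36 z [ 0.004  0.001 -1.   ] F [-2.   4.   5.1] w 11.3 gf 41.0
w9 bar 5223 mean [620.  -10.7 317.5] rect [620.6 -15.2] [12.5 94.1] 6.0 z pct [314.7 316.7 317.7 318.3 319.3]
t9 rack 549 mean [518.5 336.9  44.5] rect [518.8 334.6] [51.2 96.5] 11.7 z pct [ 4.1 29.2 56.7 66.1 70.8]
s9 bar 76 mean [627.2 -52.  315.8] rect [626.3 -47.6] [12. 65.] 10.5 z pct [311.8 314.9 316.1 316.9 318.8]
40.105588240843225 200.18323368075067 204.1611747003482 1.2456696427310723
```

View pics/s9.png

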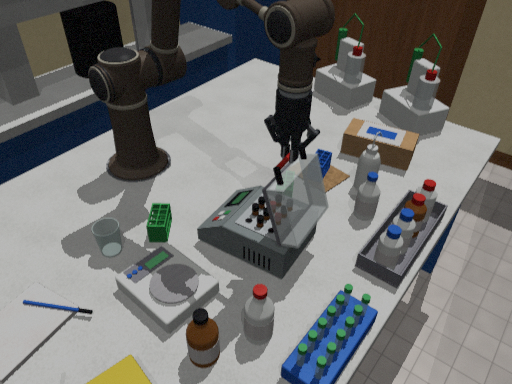

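The hood is open with the red bar gripped at (283,165), at a measured angle of about 1.246 rad. The rack is on the mat at (322,163), and the bottles and beaker are where they were. Handing in.

```bash
python3 -c "
from plant import ticket
print(ticket.job_done())"
```

```text
the job is handed in; nothing more can be done
None
```

The job is handed in: the blue rack stands upright about 5 mm from the centre of the cork mat, and the hood is held at rest by its red bar at a measured 1.246 rad; the hand-in returned no verdict.

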